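# Unlock the eccentric cam and slide the otoscope home to its charging contact

## Task

Put the otoscope on charge: with a fingertip, first push the cam's lever round until it points straight forward along the slide, so that the cam's low point faces the slide's roller, and only then push the slide forward by its upright rear plate until it is fully home against its stop. Pinch and lift nothing; the otoscope stays lying in its cradle and rides along, and the other instruments stay where they are.

Things in the scene. Friction and masses are not known exactly. Their poses are not given: they have to be found in the camera images.
- dock: fixed otoscope dock on a brown wooden base plate 345 mm x 205 mm x 8 mm (plate spans x -115..230 mm, y -70..135 mm in its frame). Origin on the trolley top below the middle of the slide's start position; its x axis is the slide's forward direction, z up. A black bakelite lamp base (75 x 130 x 62 mm, top at 70 mm; little lamp to 97 mm) stands across the front end at x 163..238 mm. Its position and yaw vary.
- slide (a joint): travel of the slide along the dock's +x: 0 = fully back (start), 0.085 m = fully home at its stop. It stays where left; about 2.5 N of friction plus slight damping. It is a steel plate 150 x 64 mm, top at 21 mm above the trolley, with an upright rear push plate. A vertical brass roller (12 mm diameter, 21 to 37 mm high) stands on a tab on its left side and runs into the cam after 8 to 25 mm unless the cam is at its low point; the lock cannot be forced.
- push_face (a point): middle of the rear (robot-side) face of the slide's upright push plate, 45 mm above the trolley; the plate is 50 mm wide, 6 mm thick, and reaches from 16 to 66 mm above the trolley; push it along the dock's +x. Moves with the slide.
- roller (a point): top centre of the slide's brass roller, 37 mm above the trolley. Moves with the slide.
- seat (a point): point on the slide's upper face at its middle, 21 mm above the trolley, where the otoscope's origin lies at the start. Moves with the slide.
- cam (a joint): angle of the eccentric cam (rad, counter-clockwise from above): 0 = low point towards the roller, the lever then points along the dock's +x; the roller can pass only within about 0.4 of that, either side. Starts between 1.0 and 2.3 (lever pointing to the left or back-left), stops at -0.7 and 2.6. It stays where left; about 0.25 N m of friction (4 N at the knob).
- cam_axis (a point): point on the cam's fixed vertical turning axis, 48 mm above the trolley, 50 mm ahead and 70 mm left of the dock's origin. The cam is a steel disc of 64 mm diameter, 24 to 36 mm above the trolley, its centre 20 mm off the axis.
- cam_knob (a point): centre of the flat top of the knob, 82 mm above the trolley: an upright black post, 14 mm diameter, standing from 46 mm to 82 mm, 65 mm from the cam axis, at the end of a flat lever 12 mm wide whose top is at 46 mm. Turns with the cam. Nothing within reach of the lever stands higher than 46 mm apart from the knob, the otoscope's head and the lamp base.
- otoscope: brass otoscope lying loose on the slide between two low rails, 0.22 kg: handle 26 mm diameter along its x axis with the butt forward (x -35..73 mm), head (34 mm diameter, domed glass lens up, top at 45 mm above its origin) toward the rear. Origin on its underside. Only rides along.
- speculum_a: upright black hard-rubber ear funnel, 30 mm across, 39 mm tall, loose on the trolley to the right of the dock; bystander; origin at the centre of its underside, z up.
- speculum_b: smaller upright black ear funnel, 23 mm across, 31 mm tall, loose on the dock's base plate, left of the slide's rear end; bystander; origin at the centre of its underside, z up.
- basin: white enamel bowl, 170 mm across, 45 mm tall, far left; bystander; origin at the centre of its underside, z up.
- head_mirror: flat round nickel mirror, 84 mm across, 5 mm thick, far right; bystander; origin at the centre of its underside, z up.
- swab_jar: glass jar with a metal cap, 60 mm across, 85 mm tall, front left; bystander; origin at the centre of its underside, z up.
- tuning_fork: steel tuning fork lying flat, 155 mm long, 8 mm thick, front right; bystander; origin at the centre of its underside, z up.

How it is judged:
On the way, in this order (a step that is already met when the one before it is completed fails the run):
1. the cam is turned to its low point while the slide is still back (value of joint cam between -0.4 and 0.4 rad and value of joint slide below 0.012 m), for 0.2 s.
2. the slide is pushed home with the cam at its low point (value of joint cam between -0.5 and 0.5 rad and value of joint slide above 0.08 m), for 0.2 s.
At the end, for the whole second after the job is handed in: Slide within 5 mm of its stop (joint above 0.080 m), cam within 0.5 rad of its low point, otoscope at rest in its cradle within 14 mm of its seat point (all of step 2 and distance between otoscope and seat below 0.014 m and linear speed of otoscope below 0.02 m/s); the robot touches nothing.
It fails at once if the slide is driven forward while the cam is not at its low point (value of joint slide above 0.03 m and not (value of joint cam between -0.6 and 0.6 rad)).
It fails at once if the otoscope is lifted or pushed out of its cradle (distance between otoscope and seat above 0.018 m or z of otoscope in the frame of seat above 0.008 m or angle between otoscope's own z axis and vertical above 0.3 rad).
It fails at once if another instrument is moved more than 20 mm or lifted (distance of any of speculum_a, speculum_b, basin, head_mirror, swab_jar, tuning_fork from where it was at the start of the episode above 0.02 m).
It also fails if it takes over 58 s, if anything falls off the work surface, if the arm or the gripper's body presses on something with over 40 N, if the wrist force passes 120 N, or if a joint passes its speed limit or range.

## Robot

A 6-joint arm with a two-finger parallel gripper is mounted at the origin on the work surface. World frame = base frame: x ahead of the robot, y to its left, z up, the work surface at z = 0. Lengths are in m, angles in rad, forces in N, time in s.
With the tool pointing down it reaches from about 0.35 to 0.85 m from the base axis. Payload 8.1 kg.
Tool frame: the origin (TCP) lies at the centre of the arm's flange, where the gripper is bolted on; the fingertips stand 186 mm ahead of it and the grasp point (between the pads) lies 167 mm ahead of it; z points along the fingers, y is the line along which they close (so a half turn about z gives the same grasp; the last joint's range is limited). The gripper opens to 93 mm and grips with 3 to 60 N. Pads are 15 mm wide; open, the fingers measure 128 mm over their backs; the gripper's body (75 mm by 188 mm) begins 65 mm behind the grasp point.
Start: joints at [-1.345, 0.13, 1.488, -0, 1.523, -0.085], TCP at [0.184, -0.571, 0.405] pointing down, gripper open.
Joint ranges: [-2.96, 2.96], [-0.89, 2.26], [0.02, 2.5], [-1.34, 4.48], [0, 2.73], [-2.66, 2.66]. Speed limits (rad/s): [2.39, 2.39, 2.79, 3.14, 3.14, 3.14].

## Interface

Orientations are given as a rotation vector (axis times angle).
In Python, from plant import read_state, read_camera, camera_params, robot gives the robot as it stands.
- The arm moves only by the tool carry_out, never from a script. Its argument "targets" is a list of rows, each an object of numbers: "hand": the opening in per cent of the stroke, from 0 (shut) to 100 (fully open); "x", "y", "z": the shift along the tool's x, y, z in m; "ax", "ay", "az": the turn, a rotation vector about the tool's x, y, z in rad. In form: [{"hand": .., "x": .., "y": .., "z": .., "ax": .., "ay": .., "az": ..}, ...]. A call has 1 to 8 rows; each row is the pose to reach, as a shift and turn from the pose commanded when the call began, along the tool's axes at that moment; what a row does not reach only later rows make up. A row lasts 1/8 s, in which the tool goes at most 62.5 mm and 10.7 degrees, less where a joint would pass 70% of its speed; a pose out of reach is approached as far as the arm can. A call with a gripper value outside its range is refused whole. The fingers move at their own pace and stop on an object; "newtons" is the grip in N (left out, the last holds). Time passes only in rows, so rows that repeat a pose let the fingers close. It gives the time, the measured TCP pose, the force, the opening and the grip force at its end, in the units of the state.
- read_state(): the state, without advancing time (a new reading comes with each control period).
- read_camera(name): name is "side" or "top" or "wrist"; returns (picture, depth): 480x640x3 uint8, blue, green, red; 480x640 float32, m along the optical axis (not along the pixel's ray), 0 where there is no reading.
- camera_params(name): a dict with "fx", "fy", "cx", "cy" (pixels), "position" and "rotation" of the camera in the world. Camera axes: x right, y up, looking along -z (the intrinsics and any distortion apply to the point x, -y, -z); pixel columns grow to the right and rows downward; lengths in m; the calibration is good to about 2 mm. A picture is of the moment at which its call begins: read the wrist's pose just before it. camera_params takes no time and is no camera call; for the wrist camera it gives the pose at the moment of the call.
- robot.close_job(): hands the job in; it is judged then, once.
The state is a dict: "t": time; "q": joint angles; "dq": joint speeds; "joint_torque": joint torques, N m; "tool_pos": TCP position; "orientation": TCP orientation; "force": force on the tool from outside, world axes, zero at the start; "wrist_torque": the same for the moment, N m; "opening": finger opening in m; "gripper_force": force on a finger pad.
Only numpy, scipy, OpenCV 4.12 (cv2) and the standard library are available. Lean on these libraries where they do the work, as an engineer would, in place of code of your own. Each camera call takes 0.05 s, during which the arm holds its last target. There are 200 camera calls.

## Working session

There is one attempt and no reset: what is moved stays moved. The work goes in short steps, Python scripts to look and compute and a tool call to move; the robot and the scene stay as the last step left them, time stands still between calls to the robot, and variables do not carry over. Pictures are saved under pics/ and viewed, at most 10 in all, crops included, and the job is handed in when it is done.

Besides the shell and the picture viewer there is one more tool, called after "Call:" as name([rows], argument=value, ...), one row to a line, values as JSON. carry_out: Moves the arm, as the interface text tells. Its arguments: {"type":"object","properties":{"targets":{"type":"array","items":{"type":"object","properties":{"hand":{"type":"number"},"x":{"type":"number"},"y":{"type":"number"},"z":{"type":"number"},"ax":{"type":"number"},"ay":{"type":"number"},"az":{"type":"number"}}}},"newtons":{"type":"number"}},"required":["targets"]}

```bash
mkdir -p pics; cat > h.py <<'E'
import numpy as np,cv2
from scipy.spatial.transform import Rotation as R
from plant import read_state,read_camera,camera_params,robot
def rot(p):
    r=np.array(p["rotation"],float)
    return r if r.shape==(3,3) else R.from_rotvec(r).as_matrix() if r.size==3 else R.from_quat(r).as_matrix()
def ray(p,u,v):
    d=rot(p)@np.array([(u-p["cx"])/p["fx"],-(v-p["cy"])/p["fy"],-1.]);return np.array(p["position"]),d
def plane(p,u,v,z):
    o,d=ray(p,u,v);return o+d*(z-o[2])/d[2]
def pt(p,dep,u,v):
    o,d=ray(p,u,v);return o+d*dep[v,u]
def cloud(p,dep):
    v,u=np.mgrid[:480,:640]
    d=np.stack([(u-p["cx"])/p["fx"],-(v-p["cy"])/p["fy"],-np.ones(u.shape)],-1)
    return np.array(p["position"])+(d*dep[...,None])@rot(p).T
E
python3 - <<'E'
from h import *
s=read_state();print(s)
for n in("top","side"):
    p=camera_params(n);print(n,p)
    a,d=read_camera(n);cv2.imwrite(f"pics/{n}0.png",a);np.savez(f"{n}0.npz",a=a,d=d)
E
```

```text
{'t': 0.0, 'q': array([-1.34542393e+00,  1.31143766e-01,  1.48926321e+00, -1.06609510e-05,
        1.52299193e+00, -8.54343515e-02]), 'dq': array([-0.00095465, -0.00099632,  0.00039771,  0.00063487,  0.00012672,
        0.00015984]), 'joint_torque': array([-1.57786915e-03, -5.59838784e+01, -4.91765606e+01,  7.61963823e-02,
        3.51339590e-02, -1.29298564e-04]), 'tool_pos': array([ 0.18344521, -0.57103172,  0.40370636]), 'orientation': array([-3.10195436e+00, -4.85973422e-01,  2.14920737e-04]), 'force': array([ 0.03912507, -0.17053387,  0.60628393]), 'wrist_torque': array([-0.01741107,  0.03298175,  0.03887674]), 'gripper_force': 0.0, 'opening': 0.09263352796874376}
top {'fx': 609.8979146546014, 'fy': 609.8979146546014, 'cx': 315.2743221190398, 'cy': 240.27691681621482, 'position': array([ 0.42092699, -0.0093984 ,  1.41147474]), 'rotation': array([ 0.07012381, -0.09047359, -1.59567689])}
side {'fx': 508.67924124514974, 'fy': 508.67924124514974, 'cx': 323.54788949422596, 'cy': 234.4169248712839, 'position': array([ 0.48039741, -0.74341337,  0.80467303]), 'rotation': array([ 0.79623282, -0.04377386, -0.06027284])}
```

View pics/top0.png

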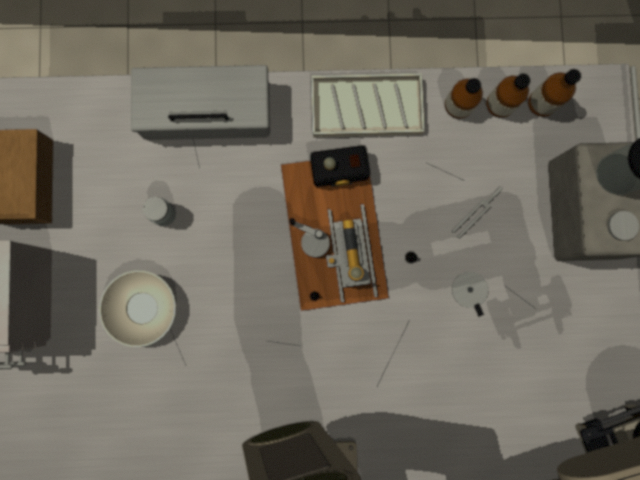

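Top view: dock plate roughly from (283,163) to (388,297), knob at about (293,222), the lever's light end near (319,234), the slide with the otoscope at about (352,250), and speculum_b at (314,296).

```bash
python3 - <<'E'
from h import *
f=np.load("top0.npz");a=f["a"];d=f["d"];p=camera_params("top")
hsv=cv2.cvtColor(a,cv2.COLOR_BGR2HSV)
m=cv2.inRange(hsv,(3,110,60),(17,255,255));m[:130]=0;m[320:]=0;m[:,:270]=0;m[:,400:]=0
c=np.vstack([k for k in cv2.findContours(m,0,1)[0] if cv2.contourArea(k)>30])
h=cv2.convexHull(c)[:,0]
P=np.array([plane(p,u,v,.008)[:2] for u,v in h],np.float32)
r=cv2.minAreaRect(P);print(r,cv2.boxPoints(r))
cv2.imwrite("pics/crop.png",cv2.resize(a[135:320,265:405],None,fx=3.2,fy=3.2,interpolation=cv2.INTER_CUBIC))
C=cloud(p,d);w=C[200:245,280:345];
# tall stuff around knob
k=(C[...,2]>.055)&(C[...,2]<.1);k[:205]=0;k[240:]=0;k[:,:280]=0;k[:,335:]=0
for v,u in np.argwhere(k):print(u,v,C[v,u].round(3),a[v,u])
E
```

```text
((0.5860245227813721, -0.07321537286043167), (0.34241539239883423, 0.20271636545658112), 6.491458415985107) [[ 0.40445542  0.00813708]
 [ 0.42737353 -0.19327964]
 [ 0.7675936  -0.15456782]
 [ 0.7446755   0.04684889]]
291 218 [0.608 0.024 0.077] [21 35 54]
292 218 [0.607 0.021 0.08 ] [22 34 56]
293 218 [0.607 0.019 0.082] [22 39 64]
290 219 [0.606 0.026 0.077] [20 27 44]
291 219 [0.605 0.024 0.082] [17 25 32]
292 219 [0.605 0.022 0.08 ] [20 23 30]
293 219 [0.606 0.019 0.076] [12 22 36]
294 219 [0.605 0.017 0.079] [25 40 63]
289 220 [0.603 0.028 0.078] [37 47 61]
290 220 [0.603 0.026 0.078] [18 23 34]
291 220 [0.603 0.024 0.082] [15 17 21]
292 220 [0.603 0.021 0.083] [11 15 18]
293 220 [0.603 0.019 0.079] [18 22 28]
294 220 [0.603 0.017 0.076] [22 34 49]
295 220 [0.603 0.015 0.082] [28 45 72]
289 221 [0.601 0.028 0.08 ] [39 49 60]
290 221 [0.601 0.026 0.081] [20 26 35]
291 221 [0.6   0.024 0.086] [14 14 18]
292 221 [0.602 0.022 0.073] [19 17 19]
293 221 [0.6   0.019 0.082] [16 18 22]
294 221 [0.6   0.017 0.082] [23 30 38]
295 221 [0.601 0.015 0.076] [30 42 60]
290 222 [0.599 0.026 0.07
[... 735 characters left out ...]
 [ 0.578 -0.033  0.057] [115 124 125]
318 232 [ 0.577 -0.035  0.058] [121 132 132]
319 232 [ 0.577 -0.038  0.059] [120 130 130]
320 232 [ 0.577 -0.04   0.06 ] [115 124 125]
321 232 [ 0.577 -0.042  0.058] [ 97 106 108]
317 233 [ 0.575 -0.033  0.058] [118 128 129]
318 233 [ 0.576 -0.035  0.055] [124 135 136]
319 233 [ 0.575 -0.037  0.061] [125 135 136]
320 233 [ 0.575 -0.04   0.059] [118 128 129]
317 234 [ 0.573 -0.033  0.06 ] [117 127 128]
320 234 [ 0.573 -0.04   0.06 ] [116 126 128]
321 234 [ 0.573 -0.042  0.057] [101 109 108]
316 235 [ 0.571 -0.031  0.057] [91 98 98]
321 235 [ 0.57  -0.042  0.061] [87 94 95]
317 236 [ 0.569 -0.033  0.057] [91 98 98]
320 236 [ 0.568 -0.04   0.058] [86 94 93]
```

View pics/crop.png

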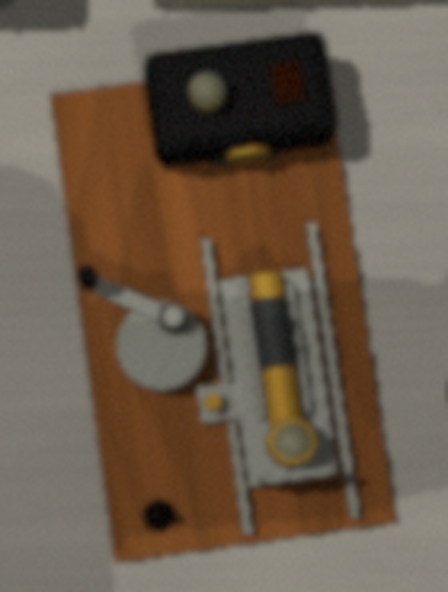

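Call:
carry_out([
  {"hand":0,"x":0.586,"y":-0.475,"z":0,"az":0.197},
  {"hand":0,"x":0.586,"y":-0.475,"z":0,"az":0.197},
  {"hand":0,"x":0.586,"y":-0.475,"z":0,"az":0.197},
  {"hand":0,"x":0.586,"y":-0.475,"z":0,"az":0.197},
  {"hand":0,"x":0.586,"y":-0.475,"z":0,"az":0.197},
  {"hand":0,"x":0.586,"y":-0.475,"z":0,"az":0.197},
  {"hand":0,"x":0.586,"y":-0.475,"z":0,"az":0.197},
  {"hand":0,"x":0.586,"y":-0.475,"z":0,"az":0.197},
])

```text
schema error: expected keys hand, x, y, z, ax, ay, az
```

Call:
carry_out([
  {"hand":0,"x":0.586,"y":-0.475,"z":0,"ax":0,"ay":0,"az":0.197},
  {"hand":0,"x":0.586,"y":-0.475,"z":0,"ax":0,"ay":0,"az":0.197},
  {"hand":0,"x":0.586,"y":-0.475,"z":0,"ax":0,"ay":0,"az":0.197},
  {"hand":0,"x":0.586,"y":-0.475,"z":0,"ax":0,"ay":0,"az":0.197},
  {"hand":0,"x":0.586,"y":-0.475,"z":0,"ax":0,"ay":0,"az":0.197},
  {"hand":0,"x":0.586,"y":-0.475,"z":0,"ax":0,"ay":0,"az":0.197},
  {"hand":0,"x":0.586,"y":-0.475,"z":0,"ax":0,"ay":0,"az":0.197},
  {"hand":0,"x":0.586,"y":-0.475,"z":0,"ax":0,"ay":0,"az":0.197},
])

```text
t: 1.1
tool_pos: [0.4576, -0.1507, 0.4046]
orientation: [3.136, 0.179, 0.0]
force: [0.9, -0.4, -0.2]
opening: 0.0177
gripper_force: 0.0
```

Call:
carry_out([
  {"hand":0,"x":0.162,"y":-0.195,"z":0,"ax":0,"ay":0,"az":0},
  {"hand":0,"x":0.162,"y":-0.195,"z":0,"ax":0,"ay":0,"az":0},
  {"hand":0,"x":0.162,"y":-0.195,"z":0,"ax":0,"ay":0,"az":0},
  {"hand":0,"x":0.162,"y":-0.195,"z":0,"ax":0,"ay":0,"az":0},
  {"hand":0,"x":0.162,"y":-0.195,"z":0.06,"ax":0,"ay":0,"az":0},
  {"hand":0,"x":0.162,"y":-0.195,"z":0.1,"ax":0,"ay":0,"az":0},
  {"hand":0,"x":0.162,"y":-0.195,"z":0.1,"ax":0,"ay":0,"az":0},
])

```text
t: 1.98
tool_pos: [0.5939, 0.0597, 0.2999]
orientation: [-3.136, -0.179, 0.014]
force: [-0.1, 0.6, -0.0]
opening: 0.0002
gripper_force: 0.0
```

```bash
python3 - <<'E'
from h import *
s=read_state();print(s["t"],s["tool_pos"],s["orientation"],s["opening"])
a,d=read_camera("wrist");cv2.imwrite("pics/w1.png",a)
E
```

```text
1.975 [0.59389899 0.05965115 0.29992138] [-3.13607962 -0.17936929  0.01443305] 0.00017487533030480614
```

View pics/w1.png

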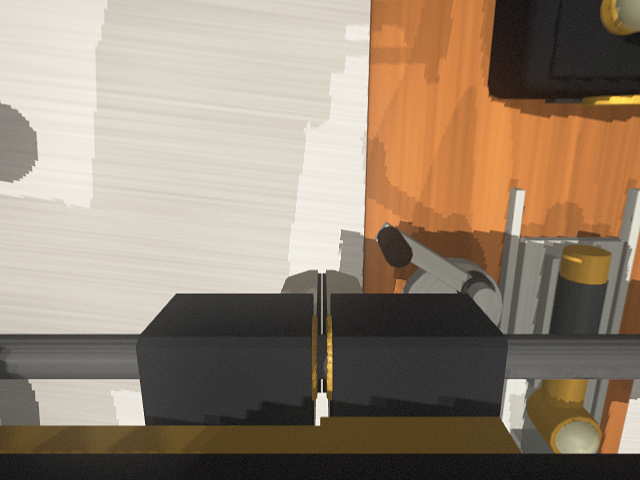

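The shut fingertips (about (322,280)) stand left of the knob post (395,245). I lower them and sweep the knob along its arc.

Call:
carry_out([
  {"hand":0,"x":0,"y":0,"z":0.06,"ax":0,"ay":0,"az":0},
  {"hand":0,"x":0,"y":0,"z":0.064,"ax":0,"ay":0,"az":0},
  {"hand":0,"x":0,"y":0.007,"z":0.064,"ax":0,"ay":0,"az":0},
  {"hand":0,"x":0,"y":0.015,"z":0.064,"ax":0,"ay":0,"az":0},
  {"hand":0,"x":0.005,"y":0.02,"z":0.064,"ax":0,"ay":0,"az":0},
  {"hand":0,"x":0.01,"y":0.024,"z":0.064,"ax":0,"ay":0,"az":0},
  {"hand":0,"x":0.014,"y":0.029,"z":0.064,"ax":0,"ay":0,"az":0},
  {"hand":0,"x":0.018,"y":0.034,"z":0.064,"ax":0,"ay":0,"az":0},
])

```text
t: 3.02
tool_pos: [0.6199, 0.0292, 0.2445]
orientation: [-3.133, -0.179, -0.013]
force: [6.6, 13.7, 0.0]
opening: 0.0002
gripper_force: 6.3
```

```bash
python3 - <<'E'
from h import *
s=read_state();print(s["t"],s["tool_pos"],s["orientation"],s["force"])
a,d=read_camera("wrist");cv2.imwrite("pics/w2.png",a)
E
```

```text
3.025 [0.61989959 0.02920348 0.24448723] [-3.13286181 -0.17935963 -0.01285503] [ 6.62530452 13.66748793  0.04277762]
```

View pics/w2.png

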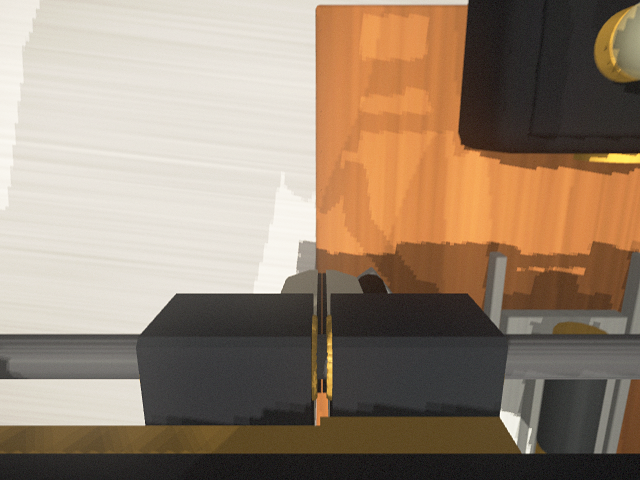

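The knob (372,283) is in contact with the right side of the fingertip, and the sweep works as planned. I continue to about angle 0.

Call:
carry_out([
  {"hand":0,"x":0.004,"y":0.006,"z":0,"ax":0,"ay":0,"az":0},
  {"hand":0,"x":0.007,"y":0.012,"z":0,"ax":0,"ay":0,"az":0},
  {"hand":0,"x":0.009,"y":0.018,"z":0,"ax":0,"ay":0,"az":0},
  {"hand":0,"x":0.011,"y":0.024,"z":0,"ax":0,"ay":0,"az":0},
  {"hand":0,"x":0.012,"y":0.03,"z":0,"ax":0,"ay":0,"az":0},
  {"hand":0,"x":0.012,"y":0.035,"z":0,"ax":0,"ay":0,"az":0},
  {"hand":0,"x":0.012,"y":0.039,"z":0,"ax":0,"ay":0,"az":0},
  {"hand":0,"x":0.012,"y":0.039,"z":0,"ax":0,"ay":0,"az":0},
])

```text
t: 4.08
tool_pos: [0.6352, -0.0101, 0.2435]
orientation: [3.136, 0.178, 0.007]
force: [1.3, 2.4, 1.1]
opening: 0.0004
gripper_force: 1.0
```

Call:
carry_out([
  {"hand":0,"x":0,"y":-0.03,"z":0,"ax":0,"ay":0,"az":0},
  {"hand":0,"x":0,"y":-0.06,"z":0,"ax":0,"ay":0,"az":0},
  {"hand":0,"x":-0.03,"y":-0.06,"z":-0.06,"ax":0,"ay":0,"az":0},
  {"hand":0,"x":-0.06,"y":-0.06,"z":-0.1,"ax":0,"ay":0,"az":0},
  {"hand":0,"x":-0.06,"y":-0.06,"z":-0.1,"ax":0,"ay":0,"az":0},
])

```text
t: 4.7
tool_pos: [0.5678, 0.0427, 0.3468]
orientation: [3.135, 0.178, 0.014]
force: [1.2, -0.2, -0.1]
opening: 0.0005
gripper_force: 0.0
```

```bash
python3 - <<'E'
from h import *
s=read_state();print(s["t"],s["tool_pos"],s["orientation"],s["force"])
a,d=read_camera("wrist");b,e=read_camera("side")
cv2.imwrite("pics/w3.png",np.hstack([cv2.resize(a,(400,300)),cv2.resize(b[120:360,160:480],(400,300))]))
E
```

```text
4.7 [0.5678384  0.04270327 0.34683895] [3.135267   0.17825805 0.01371895] [ 1.21422852 -0.16879556 -0.14710138]
```

View pics/w3.png

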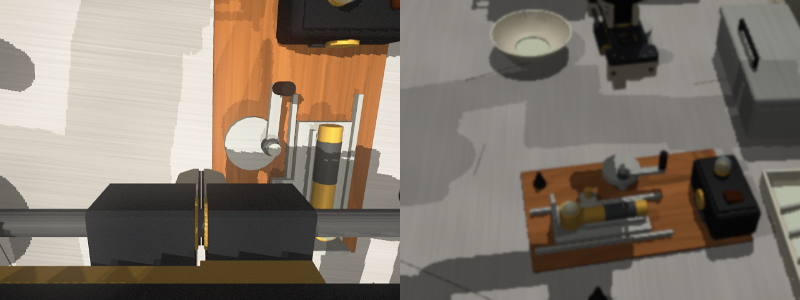

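Cam lever now points forward (hub (270,147), knob (283,88) in the left view), with the slide still back. Next I move behind the push plate.

Call:
carry_out([
  {"hand":0,"x":-0.173,"y":0.15,"z":0,"ax":0,"ay":0,"az":0},
  {"hand":0,"x":-0.173,"y":0.15,"z":0,"ax":0,"ay":0,"az":0},
  {"hand":0,"x":-0.173,"y":0.15,"z":0,"ax":0,"ay":0,"az":0},
  {"hand":0,"x":-0.173,"y":0.15,"z":0,"ax":0,"ay":0,"az":0},
  {"hand":0,"x":-0.173,"y":0.15,"z":0.02,"ax":0,"ay":0,"az":0},
  {"hand":0,"x":-0.173,"y":0.15,"z":0.05,"ax":0,"ay":0,"az":0},
  {"hand":0,"x":-0.173,"y":0.15,"z":0.05,"ax":0,"ay":0,"az":0},
])

```text
t: 5.68
tool_pos: [0.4113, -0.1253, 0.2873]
orientation: [-3.133, -0.177, 0.01]
force: [-0.9, -0.2, 0.0]
opening: 0.001
gripper_force: 0.0
```

```bash
python3 - <<'E'
from h import *
s=read_state();print(s["t"],s["tool_pos"],s["orientation"],s["force"])
a,d=read_camera("wrist");cv2.imwrite("pics/w4.png",a)
p=camera_params("wrist");C=cloud(p,d)
o=np.array([.5325,-.112]);Rm=np.array([[.9936,-.1131],[.1131,.9936]])
D=(C[...,:2]-o)@Rm
k=(d>0)&(C[...,2]>.05)&(C[...,2]<.075)&(abs(D[...,1])<.02)&(D[...,0]<-.05)
print(k.sum(),np.percentile(D[k],[0,5,50,100],axis=0) if k.any() else 0)
E
```

```text
5.675 [ 0.41127821 -0.12531438  0.28732607] [-3.13336963 -0.17741795  0.01041593] [-0.87393702 -0.21379801  0.0482779 ]
2743 [[-0.07478964 -0.01990709]
 [-0.07406165 -0.01591884]
 [-0.0617603  -0.00048739]
 [-0.05012075  0.01983761]]
```

View pics/w4.png

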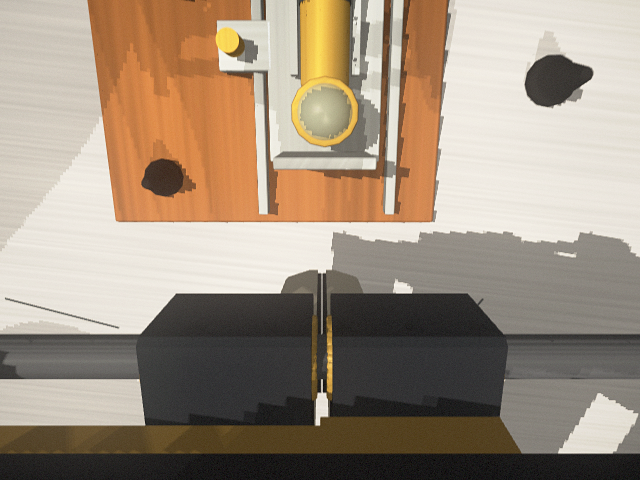

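The push plate (325,162) is centred ahead of the fingertips, with its rear face at x = -75 mm in the dock frame. Speculum_b (163,177) is well clear.

Call:
carry_out([
  {"hand":0,"x":0,"y":0,"z":0.04,"ax":0,"ay":0,"az":0},
  {"hand":0,"x":0,"y":0,"z":0.064,"ax":0,"ay":0,"az":0},
  {"hand":0,"x":0.01,"y":0,"z":0.064,"ax":0,"ay":0,"az":0},
  {"hand":0,"x":0.02,"y":0,"z":0.064,"ax":0,"ay":0,"az":0},
  {"hand":0,"x":0.027,"y":0,"z":0.064,"ax":0,"ay":0,"az":0},
  {"hand":0,"x":0.033,"y":0,"z":0.064,"ax":0,"ay":0,"az":0},
  {"hand":0,"x":0.039,"y":0,"z":0.064,"ax":0,"ay":0,"az":0},
  {"hand":0,"x":0.045,"y":0,"z":0.064,"ax":0,"ay":0,"az":0},
])

```text
t: 6.72
tool_pos: [0.4576, -0.1205, 0.2268]
orientation: [3.136, 0.179, -0.001]
force: [-2.3, -1.1, 1.9]
opening: 0.0007
gripper_force: 1.4
```

Call:
carry_out([
  {"hand":0,"x":0.006,"y":0,"z":0,"ax":0,"ay":0,"az":0},
  {"hand":0,"x":0.012,"y":0,"z":0,"ax":0,"ay":0,"az":0},
  {"hand":0,"x":0.018,"y":0,"z":0,"ax":0,"ay":0,"az":0},
  {"hand":0,"x":0.024,"y":0,"z":0,"ax":0,"ay":0,"az":0},
  {"hand":0,"x":0.03,"y":0,"z":0,"ax":0,"ay":0,"az":0},
  {"hand":0,"x":0.036,"y":0,"z":0,"ax":0,"ay":0,"az":0},
  {"hand":0,"x":0.042,"y":0,"z":0,"ax":0,"ay":0,"az":0},
  {"hand":0,"x":0.048,"y":0,"z":0,"ax":0,"ay":0,"az":0},
])

```text
t: 7.72
tool_pos: [0.5055, -0.115, 0.2267]
orientation: [3.136, 0.179, -0.0]
force: [-2.2, -1.8, 2.0]
opening: 0.0006
gripper_force: 1.4
```

Call:
carry_out([
  {"hand":0,"x":0.005,"y":0,"z":0,"ax":0,"ay":0,"az":0},
  {"hand":0,"x":0.01,"y":0,"z":0,"ax":0,"ay":0,"az":0},
  {"hand":0,"x":0.014,"y":0,"z":0,"ax":0,"ay":0,"az":0},
  {"hand":0,"x":0.018,"y":0,"z":0,"ax":0,"ay":0,"az":0},
  {"hand":0,"x":0.021,"y":0,"z":0,"ax":0,"ay":0,"az":0},
  {"hand":0,"x":0.023,"y":0,"z":0,"ax":0,"ay":0,"az":0},
  {"hand":0,"x":0.025,"y":0,"z":0,"ax":0,"ay":0,"az":0},
  {"hand":0,"x":0.026,"y":0,"z":0,"ax":0,"ay":0,"az":0},
])

```text
t: 8.72
tool_pos: [0.531, -0.1121, 0.2267]
orientation: [3.136, 0.179, -0.0]
force: [-2.7, -1.0, 1.1]
opening: 0.0008
gripper_force: 1.3
```

Call:
carry_out([
  {"hand":0,"x":0.001,"y":0,"z":0,"ax":0,"ay":0,"az":0},
  {"hand":0,"x":0.002,"y":0,"z":0,"ax":0,"ay":0,"az":0},
])

```text
t: 8.98
tool_pos: [0.5328, -0.1118, 0.2267]
orientation: [-3.136, -0.179, 0.001]
force: [-7.2, -3.5, 4.5]
opening: 0.0002
gripper_force: 3.9
```

Force is rising at the stop. I'll press 1 mm more, back off and check.

Call:
carry_out([
  {"hand":0,"x":0.001,"y":0,"z":0,"ax":0,"ay":0,"az":0},
  {"hand":0,"x":0.001,"y":0,"z":0,"ax":0,"ay":0,"az":0},
  {"hand":0,"x":0.001,"y":0,"z":0,"ax":0,"ay":0,"az":0},
])

```text
t: 9.35
tool_pos: [0.5332, -0.1118, 0.2267]
orientation: [-3.136, -0.179, 0.004]
force: [-9.5, -2.5, 6.2]
opening: 0.0005
gripper_force: 4.7
```

Call:
carry_out([
  {"hand":0,"x":-0.02,"y":0,"z":0,"ax":0,"ay":0,"az":0},
  {"hand":0,"x":-0.06,"y":0,"z":0,"ax":0,"ay":0,"az":0},
  {"hand":0,"x":-0.1,"y":0,"z":-0.03,"ax":0,"ay":0,"az":0},
  {"hand":0,"x":-0.12,"y":0,"z":-0.08,"ax":0,"ay":0,"az":0},
  {"hand":0,"x":-0.12,"y":0,"z":-0.12,"ax":0,"ay":0,"az":0},
  {"hand":0,"x":-0.12,"y":0,"z":-0.12,"ax":0,"ay":0,"az":0},
])

```text
t: 10.1
tool_pos: [0.4159, -0.1257, 0.3511]
orientation: [3.133, 0.178, 0.013]
force: [0.8, 0.4, -0.7]
opening: 0.0007
gripper_force: 0.0
```

```bash
python3 - <<'E'
from h import *
s=read_state();print(s["t"],s["tool_pos"],s["force"])
a,d=read_camera("wrist");cv2.imwrite("pics/w5.png",a)
p=camera_params("wrist");C=cloud(p,d)
o=np.array([.5325,-.112]);Rm=np.array([[.9936,-.1131],[.1131,.9936]])
D=(C[...,:2]-o)@Rm
k=(d>0)&(C[...,2]>.055)&(C[...,2]<.072)&(abs(D[...,1])<.02)&(D[...,0]<.05)&(D[...,0]>-.05)
print(k.sum(),np.percentile(D[k],[0,5,50,100],axis=0) if k.any() else 0)
k=(d>0)&(C[...,2]>.07)&(C[...,2]<.09)&(D[...,0]>.09)&(D[...,0]<.14)&(D[...,1]>.03)&(D[...,1]<.12)
print("knob",k.sum(),D[k].mean(0) if k.any() else 0)
E
```

```text
10.1 [ 0.41592379 -0.1256752   0.35113248] [ 0.77699774  0.43445225 -0.6534977 ]
1088 [[ 0.00713461 -0.01987028]
 [ 0.00738819 -0.01790589]
 [ 0.01009525  0.00026797]
 [ 0.02446398  0.01989541]]
knob 0 0
```

View pics/w5.png

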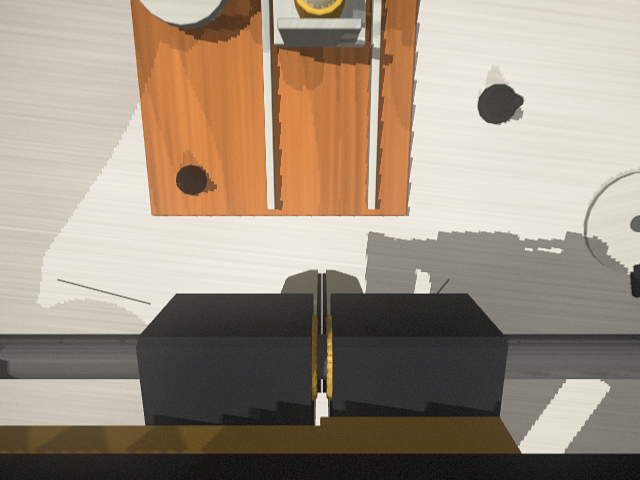

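The plate moved about 82 mm and the contact force rose at the stop. One last top view to confirm the cam and the otoscope.

```bash
python3 - <<'E'
from h import *
a,d=read_camera("top");p=camera_params("top")
cv2.imwrite("pics/t5.png",cv2.resize(a[135:320,265:405],None,fx=3.2,fy=3.2,interpolation=cv2.INTER_CUBIC))
f=np.load("top0.npz")
o=np.array([.5325,-.112]);Rm=np.array([[.9936,-.1131],[.1131,.9936]])
for A in(f["a"],a):
    h=cv2.cvtColor(A,cv2.COLOR_BGR2HSV);m=cv2.inRange(h,(18,130,110),(32,255,255))
    n,_,st,c=cv2.connectedComponentsWithStats(m)
    for i in range(1,n):
        if st[i,4]>3 and 280<c[i][0]<390 and 150<c[i][1]<300: print(c[i].round(1),st[i,4],((plane(p,*c[i],.037)[:2]-o)@Rm).round(4))
    print()
E
```

```text
[341.3 181.7] 9 [0.1632 0.0012]
[347.2 223.5] 67 [0.0659 0.002 ]
[351.7 261.5] 164 [-0.0212  0.0045]
[331.5 260.3] 14 [-0.0122  0.0492]

[341.3 186.5] 68 [0.152  0.0029]
[346.4 221.7] 141 [0.0702 0.0031]
[325.9 223.4] 17 [0.0727 0.0499]
[346.4 238.9] 18 [0.0311 0.0089]
```

View pics/t5.png

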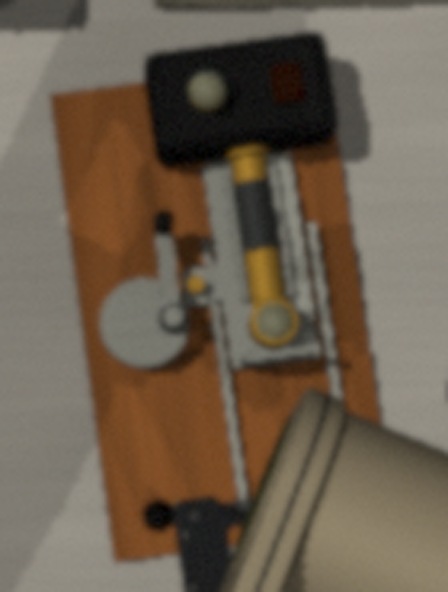

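The roller moved 84.9 mm, the lever points forward (knob at (163,222)), and the otoscope lies in its cradle against the lamp base.

```bash
python3 -c "
from plant import robot
print(robot.close_job())"
```

```text
the job is handed in; nothing more can be done
None
```

The otoscope is on charge and the job is handed in: the cam was turned to its low point first (about -0.1 rad), then the slide was pushed home (85 mm measured), with the otoscope still in its cradle and the arm clear; the judge's verdict was not shown.

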